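Open the curing box's gate and hold it wide

TASK

Get the little curing box ready for loading: turn the dial on its top until the pointer lines up with the raised index rib, then squeeze the catch with the two round pegs until it is fully in, and after it the catch with the two flat plates. Then take the gate by its upright steel post, swing it out past the click of its ball catch to about a right angle, and finish still gripping the post so that the sprung gate stays wide open. Leave the loose things on the bench where they are.

Things in the scene. Friction and masses are not known exactly. Their poses are not given: they have to be found in the camera images.
- curing_box: grey metal box fixed on a grey 3 mm board: 96 mm deep (x), 150 wide (y), top deck 88 mm above the bench. Origin: centre of its underside, 3 mm above the bench. -x is its front, closed by the gate, and looks partly to the robot's right. On the deck: the dial, 22 mm behind the middle; the two catches near the front edge, at x -29, y +40 and -40 mm (which is where varies)
- dial_mark (a point): centre of the dial's black grip bar (34 x 13 mm, 22 high, top 149 mm above the bench), on its upright axis, 138 mm up, on an aluminium drum 48 mm wide. Does not turn with the dial: its -x axis points at the index rib, a 4 mm wide raised rib on the drum's rim (up to 0.35 rad off the box's own -x). The catches (tops at 125 mm) stand in front of it
- dial (a joint): dial angle, rad, grows clockwise seen from above, 0 to 2.3. The pointer is the end of the bar with a white line and a small nose; the bar points exactly at the rib at 1.30 and stands (1.30 - value) counter-clockwise of it. Starts at 0.1 to 0.7. Stiff (0.05 N m), stays where it is left
- peg_catch_mid (a point): midway between the grips of the catch with two ROUND upright PEGS (12 mm diameter, 91 to 125 mm above the bench), 108 mm up; fixed, axes as the box's. 38 mm over the outsides along y. The +y grip is fixed; the -y grip slides 10 mm towards it when squeezed (5 N), to 28 mm over the outsides, middle then 5 mm to +y of this point, and stays there; this draws a hook off the gate
- plate_catch_mid (a point): the same point of the catch with two FLAT upright PLATES (8 mm thick along y, 22 mm wide along x); its other sizes, directions and working are as for the peg catch
- peg_catch (a joint): how far the peg catch is squeezed: 0 locked, 0.010 m fully in; the gate is free of it above 0.007
- plate_catch (a joint): the same for the plate catch
- gate_post (a point): on the gate's upright round steel handle post (16 mm diameter, top 155 mm above the bench, nothing beside it above 104 mm but the catches 45 mm behind it), 19 mm below its top, 136 mm up. Shut, it stands 35 mm ahead of the gate, 20 mm to the box's +y of its middle; it swings with the gate, level, on a circle of 97 mm radius about gate_hinge
- gate_hinge (a point): a point on the gate's upright hinge line, at the right-hand end (-y) of the box's front; axes as the box's
- gate (a joint): gate opening, rad: 0 shut, grows as it swings out, counter-clockwise seen from above, about gate_hinge; stop at 1.70. A barred gate 140 mm long. A sprung ball in the sill resists between about 0.35 and 0.6 rad (some 5 N at the post); a weak spring pulls it shut (1 to 2 N at the post), so let go it swings back to the ball
- vial_c (a point): bystander: small glass vial with white cap, 25 mm diameter, 53 mm high; its centre
- dropper_c (a point): bystander: brown glass dropper bottle, 32 mm diameter, 96 mm high; its centre
- bung_c (a point): bystander: rubber bung, 31 mm diameter, 26 mm high; its centre
- tape_c (a point): bystander: roll of masking tape lying flat, 66 mm diameter, 19 mm high; its centre

How it is judged:
By the outcome, as a careful person would: the job done as asked, in the order asked, and still so for the second after the job is handed in, while the arm keeps its last pose, push and grip.
It also fails if it takes over 54 s, if anything falls off the work surface, if the arm or the gripper's body presses on something with over 40 N, if the wrist force passes 120 N, or if a joint passes its speed limit or range.

ROBOT

A 6-joint arm with a two-finger parallel gripper is mounted at the origin on the work surface; the furniture and walls round the work are solid. World frame = base frame: x ahead of the robot, y to its left, z up, the work surface at z = 0. Lengths are in m, angles in rad, forces in N, time in s.
With the tool pointing down it reaches from about 0.275 to 0.875 m from the base axis. Payload 12.5 kg.
Tool frame: the origin (TCP) lies on the centre line of the jaws, within the pads' length; the fingertips stand r.finger_overhang ahead of it and the grasp point (between the pads) lies 3 mm ahead of it (r.finger_overhang is the distance from the TCP to the fingertips, in m); z points along the fingers, y is the line along which they close (so a half turn about z gives the same grasp; the last joint's range is limited). The gripper opens to 85 mm and grips with 20 to 120 N. Pads are 22 mm wide; open, the fingers measure 114 mm over their backs; the gripper's body (76 mm by 85 mm) begins 54 mm behind the grasp point. The pads swing forward as they close: fully open they stand 13 mm farther back than shut.
Start: joints at [1.232, 0.351, 1.652, -0, 1.139, -0.085], TCP at [0.138, 0.532, 0.218] pointing down, gripper open.
Joint ranges: [-2.75, 2.75], [-0.79, 2.1], [0.01, 2.65], [-1.57, 4.71], [0.07, 3.14], [-2.87, 2.87]. Speed limits (rad/s): [2.22, 2.22, 2.79, 3.14, 3.14, 3.14].

INTERFACE

Orientations are given as a unit quaternion [x, y, z, w].
In Python, from cell import r, optics gives the robot as it stands. The module is installed in compiled form; this text tells all that it offers. Calls block until the motion is done:
- r.move_to(position, orientation): joint-space move of the TCP to a pose.
- r.move_linear(position, rot=None, vel=0.15): straight line of the TCP; rot=None keeps the orientation; vel is the mean speed in m/s.
- r.set_joints(angles): joint-space move.
- r.set_gripper(opening, squeeze=None): opening from 0.0 (shut) to 1.0 (fully open); squeeze is the grip in N (None keeps the last); returns when the fingers have stopped.
- r.sleep(seconds).
- r.inverse_kinematics(position, orientation): joint angles nearest the present ones, or None.
- optics.get_image(name): name is "scene" or "top" or "wrist"; returns a dict with "pixels" (384x512x3 uint8, red, green, blue), "depth" (384x512 float32, m along the optical axis (not along the pixel's ray), 0 where there is no reading), "fx", "fy", "cx", "cy" (pixels), "camera_from_world" (4x4, takes a point from world to camera coordinates); the wrist camera has in their place "mount" (4x4, takes a point from camera to tool coordinates, whose origin is the TCP and whose axes are the flange's). Camera axes: x right, y down, z forward; pixel columns grow to the right and rows downward; lengths in m; the calibration is good to about 2 mm. A picture is of the moment at which its call begins: read the wrist's pose just before it.
A pose or a line that the arm cannot do raises r.PlanningError and nothing moves.
- r.hand_in(): hands the job in; it is judged then, once.
Readings, each from a call of its own:
- r.current_t(): time.
- r.current_q(): joint angles.
- r.current_qvel(): joint speeds.
- r.current_effort(): joint torques, N m.
- r.current_tool_pos(): TCP position.
- r.current_ee_rot(): TCP orientation.
- r.current_contact_force(): force on the tool from outside, world axes, zero at the start.
- r.current_torque(): the same for the moment, N m.
- r.current_opening(): opening from 0.0 (shut) to 1.0 (fully open).
- r.current_finger_force(): force on a finger pad.
Only numpy, scipy, OpenCV 4.12 (cv2) and the standard library are available. Lean on these libraries where they do the work, as an engineer would, in place of code of your own. Each camera call takes 0.05 s, during which the arm holds its last target. There are 200 camera calls.

## Working session

There is one attempt and no reset: what is moved stays moved. The work goes in short steps, each a Python script; the robot and the scene stay as the last script left them, time stands still between calls to the robot, and variables do not carry over. Pictures are saved under pics/ and viewed, at most 10 in all, crops included, and the job is handed in when it is done.

```bash
mkdir -p pics
cat > h.py <<'E'
import numpy as np, cv2
from cell import r, optics
from scipy.spatial.transform import Rotation as R
def cloud(im, T=None):
    d=im["depth"]; v,u=np.mgrid[:d.shape[0],:d.shape[1]]
    P=np.stack([(u-im["cx"])/im["fx"]*d,(v-im["cy"])/im["fy"]*d,d],-1)
    if T is None: T=np.linalg.inv(im["camera_from_world"])
    W=P@T[:3,:3].T+T[:3,3]; W[d==0]=np.nan
    return W
def wrist():
    p=np.array(r.current_tool_pos()); q=r.current_ee_rot()
    im=optics.get_image("wrist"); T=np.eye(4); T[:3,:3]=R.from_quat(q).as_matrix(); T[:3,3]=p
    return im, cloud(im,T@im["mount"])
def down(yaw):  # tool z down, tool y (closing) line at world angle yaw
    y=np.array([np.cos(yaw),np.sin(yaw),0]); z=np.array([0,0,-1.]); x=np.cross(y,z)
    return R.from_matrix(np.stack([x,y,z],1)).as_quat()
def save(im,name,box=None,s=1):
    a=im["pixels"][:,:,::-1]
    if box: a=a[box[1]:box[3],box[0]:box[2]]
    cv2.imwrite("pics/"+name,cv2.resize(a,None,fx=s,fy=s,interpolation=cv2.INTER_CUBIC))
E
python3 - <<'E'
from h import *
a=optics.get_image("scene");b=optics.get_image("top")
np.savez("s.npz",scene=cloud(a),top=cloud(b))
save(a,"scene.png",s=1.5);save(b,"top.png",s=1.5)
print(r.finger_overhang,r.current_t(),r.current_ee_rot(),down(0))
E
```

```text
0.022 0.1 [ 1.26569304e-01  9.91957633e-01 -5.01238854e-04 -1.21715045e-04] [0.70710678 0.70710678 0.         0.        ]
```

View pics/scene.png

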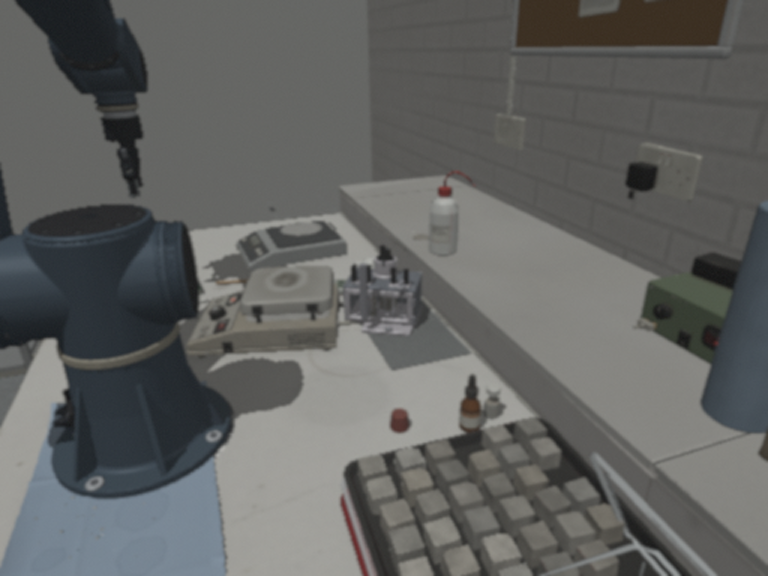

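View pics/top.png

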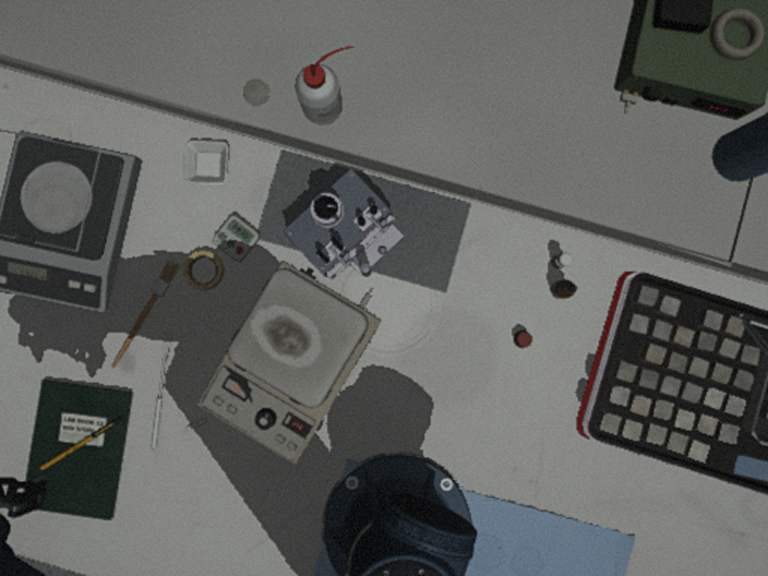

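The top view shows the box at about (345,220) (1.5x scaled), the dial at (327,208), catches at (330,250) and (372,213), and the gate at lower right. A hotplate stands next to it. Zooming in with depth.

Run:
```python
from h import *
W=np.load("s.npz")["top"]
im=cv2.imread("pics/top.png")
a=im[140:300,240:440]; cv2.imwrite("pics/c1.png",cv2.resize(a,None,fx=3.8,fy=3.7,interpolation=cv2.INTER_CUBIC))
# region in raw px
s=W[93:200,160:293]; z=s[...,2]
for lo,hi,n in [(.14,.16,'top'),(.105,.14,'catch'),(.083,.095,'deck')]:
    m=((z>lo)&(z<hi)).astype(np.uint8); k,l,st,c=cv2.connectedComponentsWithStats(m)
    for i in range(1,k):
        if st[i,4]>4: 
            P=s[l==i]; print(n,st[i,4],np.round(c[i]+[160,93],1),P.mean(0).round(4),P.min(0).round(3),P.max(0).round(3))
m=(z>.085)&(z<.092); P=s[m][:,:2].astype(np.float32); rc=cv2.minAreaRect(P); print(rc)
for u,v in [(285,330),(240,410),(325,300),(315,55),(250,280)]: print(u,v,W[int(v/1.5),int(u/1.5)].round(3))
```

```text
top 93 [216.2 137.1] [0.5211 0.1229 0.1494] [0.515 0.106 0.142] [0.528 0.14  0.156]
top 39 [242.8 178.4] [0.4281 0.0608 0.1547] [0.421 0.054 0.141] [0.436 0.067 0.159]
catch 254 [217.3 139.6] [0.5188 0.1223 0.1249] [0.498 0.1   0.105] [0.545 0.147 0.138]
catch 26 [248.2 139.3] [0.5211 0.0509 0.1225] [0.516 0.047 0.105] [0.527 0.056 0.128]
catch 25 [240.2 146.8] [0.5033 0.069  0.1237] [0.498 0.065 0.111] [0.51  0.074 0.129]
catch 37 [224. 162.] [0.4671 0.1058 0.1244] [0.458 0.096 0.108] [0.476 0.115 0.13 ]
catch 35 [214.6 170.6] [0.4467 0.1271 0.1243] [0.438 0.119 0.111] [0.455 0.135 0.129]
catch 622 [194.2 191.9] [0.3972 0.1749 0.1095] [0.38  0.105 0.105] [0.427 0.229 0.117]
deck 12 [212.7  95.2] [0.6305 0.1384 0.0917] [0.626 0.13  0.084] [0.633 0.146 0.095]
deck 5 [227.8  93.2] [0.6356 0.1021 0.0938] [0.634 0.099 0.093] [0.636 0.106 0.095]
deck 8 [244.5  94.1] [0.6341 0.0621 0.0938] [0.632 0.056 0.092] [0.637 0.068 0.095]
deck 6 [260.7  93.7] [0.6362 0.0233 0.0928] [0.633 0.018 0.091] [0.638 0.027 0.094]
deck 8 [264.2  96.6] [0.6289 0.0146 0.0942] [0.623 0.01  0.092] [0.635 0.018 0.
[... 1681 characters left out ...]
 [272.  111.3] [ 0.5938 -0.0045  0.0934] [ 0.591 -0.007  0.089] [ 0.597 -0.002  0.095]
deck 13 [276.3 112.7] [ 0.591  -0.0149  0.0919] [ 0.586 -0.019  0.084] [ 0.597 -0.009  0.095]
deck 11 [289.5 112.8] [ 0.5908 -0.0463  0.0941] [ 0.588 -0.052  0.093] [ 0.595 -0.04   0.095]
deck 2044 [225.4 148.8] [0.5024 0.1054 0.0888] [0.418 0.02  0.083] [0.589 0.195 0.095]
deck 14 [284.4 116.4] [ 0.5827 -0.0345  0.0902] [ 0.58  -0.044  0.084] [ 0.585 -0.024  0.095]
((0.5417217016220093, 0.09148858487606049), (0.18709813058376312, 0.2887215316295624), 53.72172546386719)
285 330 [0.332 0.183 0.11 ]
240 410 [0.199 0.262 0.046]
325 300 [0.379 0.124 0.108]
315 55 [0.773 0.147 0.099]
250 280 [0.414 0.261 0.001]
```

View pics/c1.png

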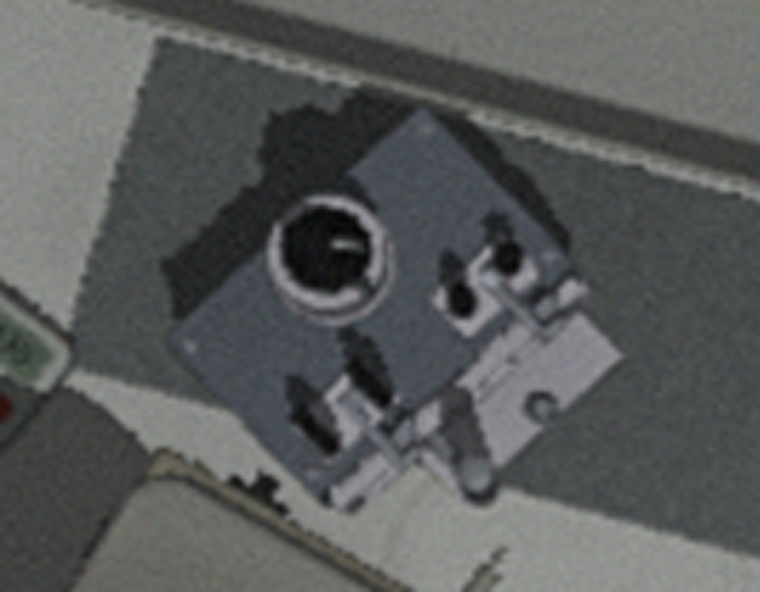

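Run:
```python
from h import *
t0=r.current_t()
q0=r.current_q()
for yaw in (134.4,-45.6):
    q=down(np.radians(yaw)); s=r.inverse_kinematics([.505,.1085,.36],q); print(yaw,None if s is None else np.round(s,2))
r.move_to([.490,.095,.36],down(np.radians(-45.6)) )
im,W=wrist(); np.savez("w1.npz",W=W,px=im["pixels"]); save(im,"w1.png",s=1.5)
print(r.current_t()-t0,im["mount"].round(3).tolist(),r.current_q())
```

```text
134.4 [ 0.12  0.18  1.53 -0.    1.43 -2.22]
-45.6 [ 0.12  0.18  1.53 -0.    1.43  0.92]
2.1332999999999998 [[0.0, -0.96, -0.282, 0.071], [1.0, 0.0, 0.0, 0.001], [-0.0, -0.282, 0.96, -0.158], [0.0, 0.0, 0.0, 1.0]] [9.94726911e-02 1.43310000e-01 1.57131974e+00 1.03872128e-04
 1.42739125e+00 8.93813862e-01]
```

View pics/w1.png

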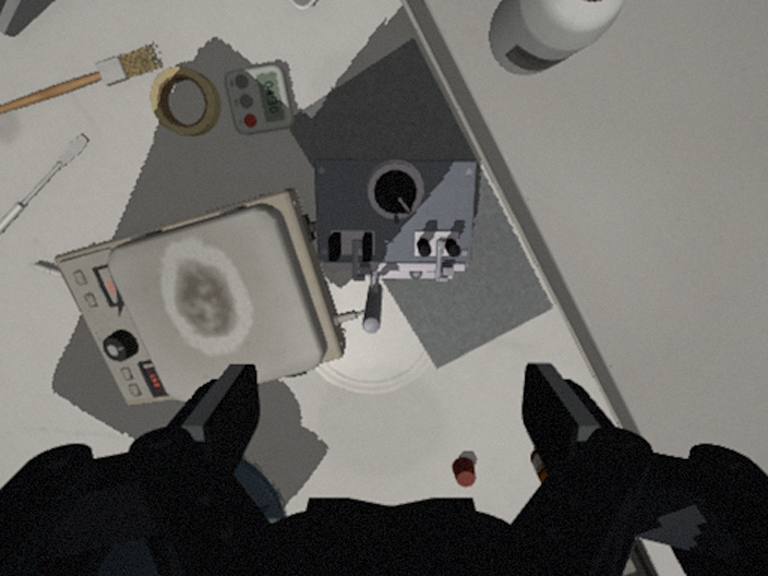

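The wrist view shows the dial at (397,190), plate catch at (350,246), peg catch at (438,245), and post at (373,325). One closer look for the angles.

Run:
```python
from h import *
r.move_linear([.488,.092,.25],vel=.2)
im,W=wrist(); np.savez("w2.npz",W=W,px=im["pixels"])
z=W[...,2]
def comps(lo,hi,mn):
    m=((z>lo)&(z<hi)).astype(np.uint8); k,l,st,c=cv2.connectedComponentsWithStats(m)
    for i in range(1,k):
        if st[i,4]>mn:
            P=W[l==i]
            if np.hypot(*(np.median(P,0)[:2]-[.49,.1]))<.12: 
                rc=cv2.minAreaRect(P[:,:2].astype(np.float32)); print(lo,st[i,:5],P.mean(0).round(4),"rect",np.round(rc[0],4),np.round(rc[1],4),round(rc[2],1))
comps(.140,.158,30);comps(.118,.129,30);
m=(z>.083)&(z<.091);P=W[m]; P=P[np.hypot(*(P[:,:2]-[.5,.1]).T)<.13]; print(cv2.minAreaRect(P[:,:2].astype(np.float32)))
# rectified orthographic map centred on dial, world axes: right=-y, up=+x
c=np.array([.521,.124]); 
u,v=np.array(np.where(np.hypot(W[...,0]-c[0],W[...,1]-c[1])<.035))[::-1]
b=(u.min()-5,v.min()-5,u.max()+5,v.max()+5); print(b); save(im,"w2.png",b,s=5); print(r.current_t())
```

```text
0.14 [247 116  33  39 616] [0.5238 0.122  0.1507] rect [0.5234 0.121 ] [0.0361 0.013 ] 83.4
0.14 [233 241  17  22 296] [0.4322 0.0609 0.1529] rect [0.4303 0.0596] [0.0148 0.0152] 86.3
0.118 [238 107  50  51 920] [0.5259 0.1241 0.1254] rect [0.5236 0.1223] [0.0461 0.0463] 43.9
0.118 [250 135  11  15  34] [0.5131 0.1219 0.1286] rect [0.5127 0.1219] [0.0141 0.0054] 77.7
0.118 [202 173  10  24 211] [0.4499 0.1263 0.1257] rect [0.4488 0.126 ] [0.0219 0.0084] 45.2
0.118 [233 173   9  24 204] [0.4704 0.105  0.126 ] rect [0.4699 0.1046] [0.0219 0.008 ] 43.0
0.118 [284 179  12  13 129] [0.5061 0.068  0.1258] rect [0.5058 0.0676] [0.0112 0.0109] 43.2
0.118 [310 179  13  13 132] [0.524  0.0496 0.1258] rect [0.5242 0.0489] [0.0109 0.0117] 46.6
0.118 [236 232  15  10  60] [0.435  0.0625 0.1234] rect [0.4343 0.0618] [0.0063 0.0151] 30.7
((0.5082825422286987, 0.10254049301147461), (0.15142399072647095, 0.23339982330799103), 66.93903350830078)
(np.int64(143), np.int64(93), np.int64(377), np.int64(388))
2.9833
```

View pics/w2.png

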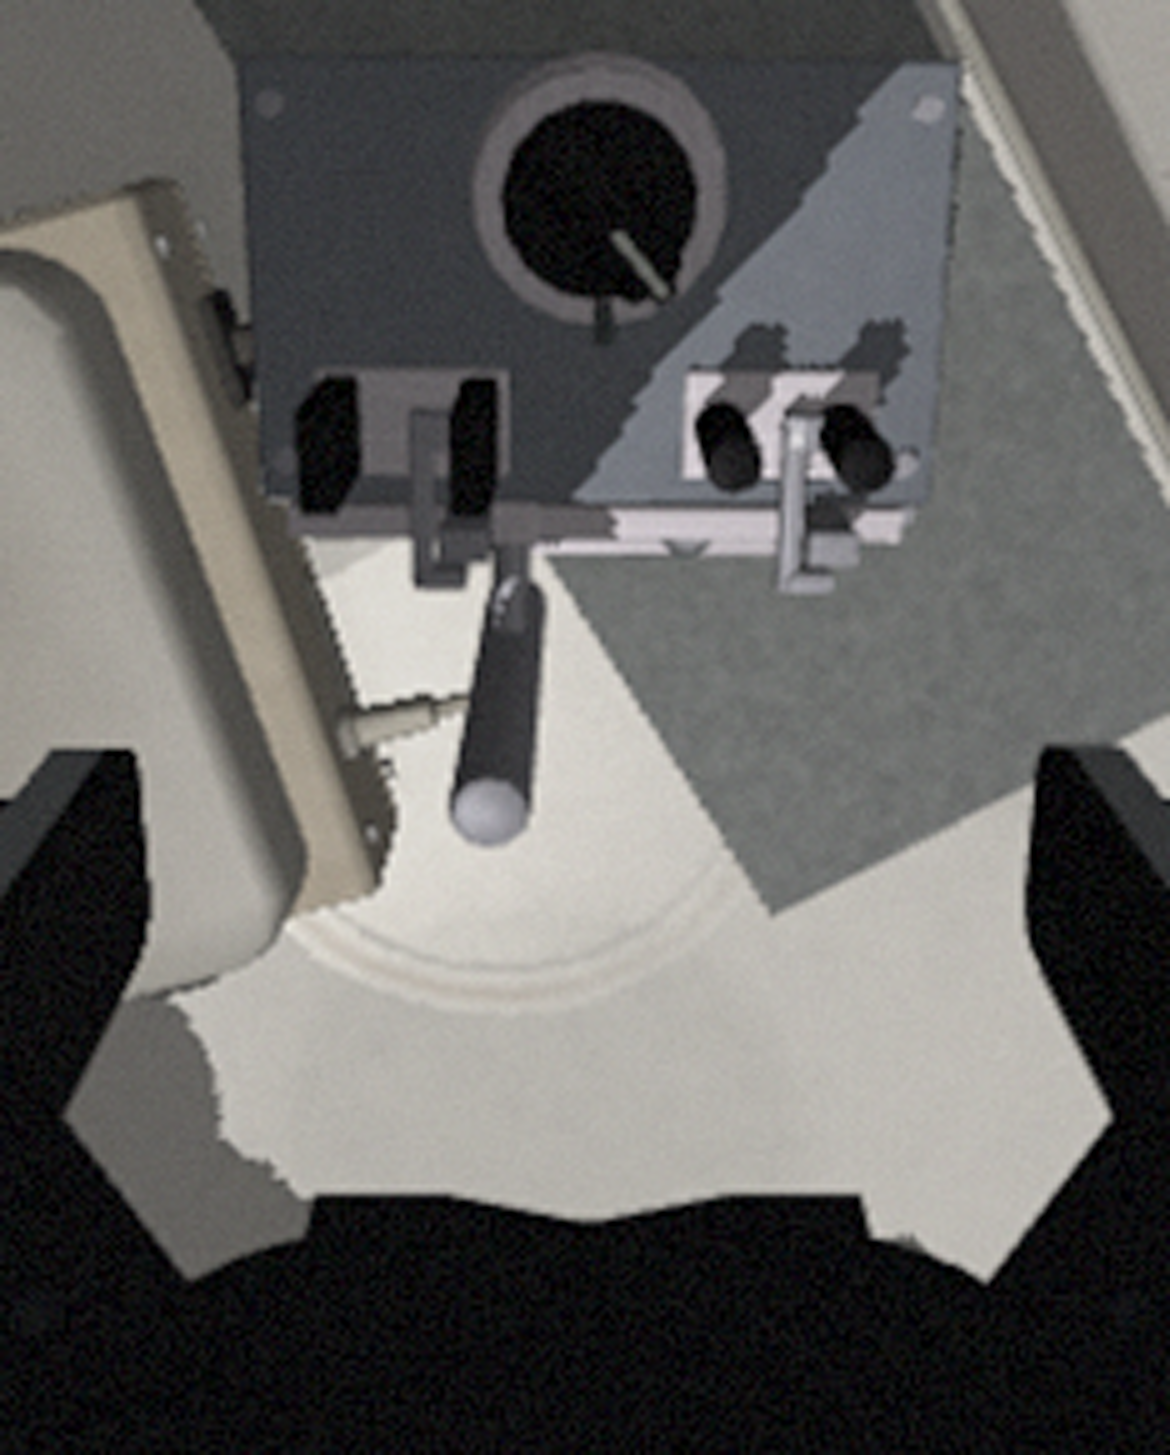

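The close view shows the pointer (white line) at crop (640,265), the rib (dark tab) at (603,320), the plates at left, the pegs at right and the post top at (490,812). Next I'll get the rib direction from depth, and check IK for the plan.

```bash
cat >> h.py <<'E'
D=np.array([.5236,.1224]); BY=np.radians(134.3)   # dial axis, box +y direction
yh=np.array([np.cos(BY),np.sin(BY)]); xh=np.array([yh[1],-yh[0]])
C=D-.022*xh; PEG=C-.029*xh-.04*yh; PLA=C-.029*xh+.04*yh
POST=np.array([.431,.0602]); HINGE=POST-.0905*yh+.035*xh
E
python3 - <<'E'
from h import *
d=np.load("w2.npz");W=d["W"];px=d["px"]
for v in range(148,163): print(v,[int(px[v,u].sum()) for u in range(258,270)],W[v,261:267,2].round(3))
for v in (153,156,158):
  for u in (263,264): 
    p=W[v,u,:2]-D; print(v,u,W[v,u].round(4),np.degrees(np.arctan2(p[1],p[0])).round(1),np.hypot(*p).round(4))
# white line
m=(px[120:160,250:290].sum(2)>250)&(W[120:160,250:290,2]>.143); P=W[120:160,250:290][m][:,:2]
if len(P)>5:
    q=P.mean(0)-D;_,_,V=np.linalg.svd(P-P.mean(0)); print("line",len(P),q,np.degrees(np.arctan2(q[1],q[0])),np.degrees(np.arctan2(V[0,1],V[0,0])))
print(PEG,PLA,HINGE,C, (POST-C)@xh,(POST-C)@yh)
# IK over dial & gate
for a in range(-60,60,10):
    pass
for name,p,z,yaws in [("dial",D,.155,[263-90,263-90-180]),("dialend",D,.155,[263-128,263-128-180])]:
    for y in yaws: s=r.inverse_kinematics([*p,z],down(np.radians(y))); print(name,y,None if s is None else np.round(s,2))
for t in (0,.8,1.6):
    rot=R.from_euler('z',t).as_matrix()[:2,:2]; p=HINGE+rot@(POST-HINGE)
    for y0 in (134.3,-45.7):
        s=r.inverse_kinematics([*p,.139],down(np.radians(y0)+t)); print("gate",t,y0,p.round(3),None if s is None else np.round(s,2))
E
```

```text
148 [0, 7, 37, 39, 19, 26, 33, 1, 43, 8, 21, 0] [0.13  0.13  0.129 0.149 0.151 0.151]
149 [45, 22, 39, 35, 19, 31, 44, 30, 0, 0, 21, 36] [0.129 0.13  0.129 0.13  0.15  0.15 ]
150 [15, 22, 62, 7, 42, 46, 53, 38, 28, 0, 59, 7] [0.128 0.129 0.129 0.129 0.148 0.151]
151 [48, 1, 33, 29, 19, 39, 10, 40, 0, 5, 3, 18] [0.13  0.13  0.13  0.129 0.13  0.149]
152 [205, 187, 158, 129, 61, 95, 118, 157, 194, 126, 42, 14] [0.13  0.129 0.129 0.129 0.129 0.13 ]
153 [296, 288, 260, 239, 117, 135, 145, 221, 295, 246, 192, 127] [0.126 0.128 0.129 0.129 0.125 0.125]
154 [293, 299, 302, 250, 120, 115, 93, 222, 303, 295, 284, 251] [0.125 0.126 0.125 0.126 0.126 0.125]
155 [289, 287, 299, 228, 93, 113, 104, 199, 290, 290, 289, 300] [0.125 0.13  0.13  0.131 0.132 0.125]
156 [280, 297, 292, 245, 88, 116, 112, 165, 258, 281, 269, 263] [0.124 0.132 0.132 0.13  0.131 0.125]
157 [219, 245, 261, 214, 123, 109, 95, 148, 231, 235, 214, 201] [0.125 0.131 0.132 0.131 0.132 0.125]
158 [161, 176, 173, 152, 106, 90, 99, 138, 141, 183, 172, 164] [0.089 0.131 0.132 0.131 0.131 0.089]
159 [185, 180, 181, 152, 107, 105, 109,
[... 684 characters left out ...]
76806528701 -95.40821009912322
[0.51503628 0.05815311] [0.45916306 0.11540853] [0.51925583 0.01987434] [0.50785476 0.10703486] -0.0877145778947745 0.020157167394538794
dial 173 None
dial -7 [ 0.14  0.4   1.75 -0.    0.99  0.27]
dialend 135 [ 0.14  0.4   1.75 -0.    0.99 -2.21]
dialend -45 [ 0.14  0.4   1.75 -0.    0.99  0.93]
gate 0 134.3 [0.431 0.06 ] [ 0.03  0.26  2.01 -0.    0.87 -2.31]
gate 0 -45.7 [0.431 0.06 ] [ 0.03  0.26  2.01 -0.    0.87  0.83]
gate 0.8 134.3 [ 0.429 -0.015] None
gate 0.8 -45.7 [ 0.429 -0.015] [-0.14  0.25  2.03 -0.    0.87 -0.15]
gate 1.6 134.3 [ 0.482 -0.07 ] [-0.24  0.34  1.89 -0.    0.91  2.1 ]
gate 1.6 -45.7 [ 0.482 -0.07 ] [-0.24  0.34  1.89 -0.    0.91 -1.04]
```

Run:
```python
from h import *
yw=np.radians(-6.5)
r.move_to([*D,.20],down(yw)); r.set_gripper(.5,30)
r.move_linear([*D,.155],vel=.1); print("f",np.round(r.current_contact_force(),1))
r.set_gripper(0,30); print(r.current_opening(),r.current_finger_force(),np.round(r.current_contact_force(),1))
q=np.array(r.current_q()); q[5]+=np.radians(36.6); r.set_joints(q)
print("T",np.round(r.current_torque(),2),np.round(r.current_contact_force(),1))
r.set_gripper(.5); r.move_linear([*D,.20],vel=.15)
r.move_linear([.488,.092,.25],rot=down(np.radians(-45.7)),vel=.2)
im,W=wrist(); px=im["pixels"].astype(int).sum(2); z=W[...,2]
m=(z>.143)&(np.hypot(W[...,0]-D[0],W[...,1]-D[1])<.025)
rc=cv2.minAreaRect(W[m][:,:2].astype(np.float32)); print(rc)
L=W[m&(px>200)][:,:2]; q=L.mean(0)-D; _,_,V=np.linalg.svd(L-L.mean(0)); print(len(L),np.degrees(np.arctan2(q[1],q[0])),np.degrees(np.arctan2(V[0,1],V[0,0])))
save(im,"w3.png",(190,90,360,215),4); print(r.current_t())
```

```text
f [-0.  -0.4  0.9]
0.0024797757936723813 0.0 [-0.7  0.3 -0.3]
T [0.01 0.   0.02] [-0.3  0.   0.6]
((0.523362934589386, 0.1207883208990097), (0.03635333105921745, 0.01304541528224945), 83.2728500366211)
51 -97.24429374340372 -99.35173378874885
7.3417
```

View pics/w3.png

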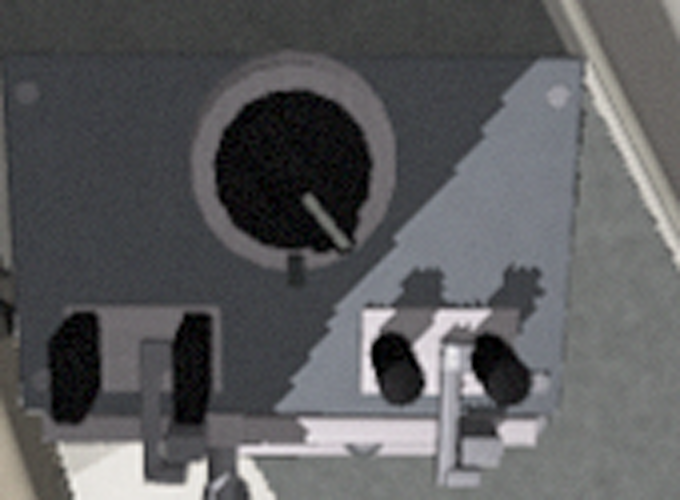

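The dial hasn't moved: the pointer line is still at (325,220), with the rib at (297,270). The fingers shut without touching the bar, so I'll check the actual tool pose there.

Run:
```python
from h import *
yw=np.radians(-6.5)
r.move_to([*D,.185],down(yw)); print(np.round(r.current_tool_pos(),4))
r.move_linear([*D,.155],vel=.1); p=np.array(r.current_tool_pos());print(p.round(4),R.from_quat(r.current_ee_rot()).as_matrix().round(3).tolist(), r.current_opening())
im,W=wrist(); T=R.from_quat(r.current_ee_rot()).as_matrix()
L=(W-p)@T   # tool coords
m=(np.abs(L[...,1])<.06)&(np.abs(L[...,0])<.013)&(L[...,2]>-.05)&(L[...,2]<.06)
for y0 in np.arange(-.06,.06,.006):
    k=m&(L[...,1]>=y0)&(L[...,1]<y0+.006)
    if k.sum()>5: print(y0.round(3),k.sum(),L[k][:,2].min().round(3),L[k][:,2].max().round(3))
save(im,"w4.png",s=1.5); print(r.current_t())
```

```text
[0.5235 0.1226 0.1844]
[0.5237 0.1223 0.1554] [[0.114, 0.993, 0.0], [0.993, -0.114, 0.0], [0.0, 0.0, -1.0]] 0.49711424792427655
-0.06 13 0.053 0.058
-0.036 241 -0.049 -0.023
-0.03 268 -0.05 0.059
-0.024 985 -0.05 0.06
-0.018 320 0.024 0.032
-0.012 302 0.005 0.028
-0.006 412 0.002 0.007
-0.0 409 0.003 0.006
0.006 306 0.005 0.028
0.012 319 0.024 0.032
0.018 919 -0.05 0.06
0.024 300 -0.05 -0.021
0.03 285 -0.049 -0.023
8.5
```

View pics/w4.png

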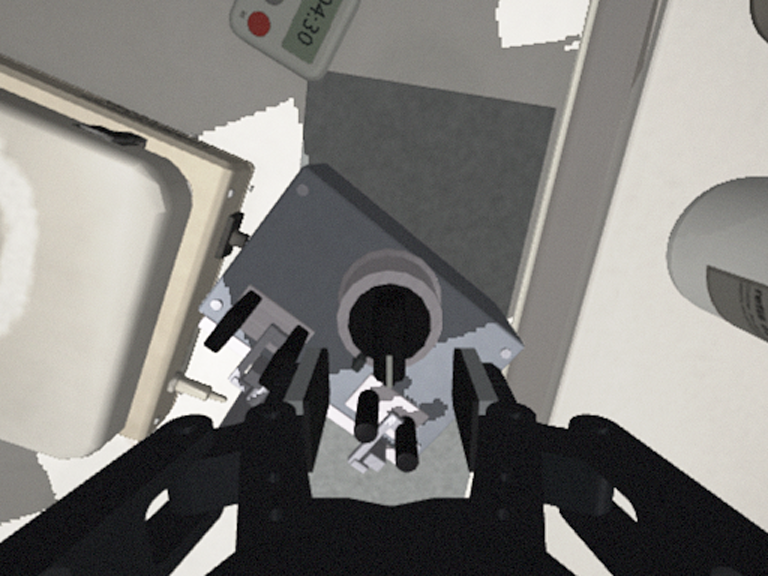

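The picture shows the fingertips (315,350) and (465,350) short of the bar (390,315), so they stand higher than the overhang suggests. I'll measure them in tool coordinates.

Run:
```python
from h import *
p=np.array(r.current_tool_pos());T=R.from_quat(r.current_ee_rot()).as_matrix()
im,W=wrist(); L=(W-p)@T
print(im["fx"],im["fy"],im["cx"],im["cy"])
for v in (234,238,245,255,270,290,305):
    print(v,[ (u,L[v,u].round(3).tolist()) for u in (200,207,215,305,312,320)])
```

```text
298.6208975156655 298.6208975156655 260.0998185257672 192.04193774006183
234 [(200, [-0.018, -0.042, 0.038]), (207, [0.01, -0.026, -0.023]), (215, [0.01, -0.022, -0.024]), (305, [0.011, 0.022, -0.024]), (312, [0.01, 0.026, -0.022]), (320, [-0.03, 0.049, 0.065])]
238 [(200, [-0.034, -0.049, 0.067]), (207, [0.01, -0.025, -0.028]), (215, [0.011, -0.021, -0.029]), (305, [0.009, 0.022, -0.026]), (312, [0.01, 0.025, -0.027]), (320, [-0.034, 0.05, 0.067])]
245 [(200, [0.01, -0.027, -0.035]), (207, [0.01, -0.023, -0.036]), (215, [0.008, -0.021, -0.031]), (305, [0.006, 0.022, -0.027]), (312, [0.01, 0.024, -0.035]), (320, [0.01, 0.027, -0.035])]
255 [(200, [0.01, -0.025, -0.044]), (207, [0.01, -0.022, -0.044]), (215, [0.003, -0.021, -0.032]), (305, [0.002, 0.022, -0.028]), (312, [0.011, 0.022, -0.045]), (320, [0.01, 0.026, -0.045])]
270 [(200, [0.008, -0.023, -0.053]), (207, [0.008, -0.021, -0.052]), (215, [-0.003, -0.021, -0.034]), (305, [-0.005, 0.022, -0.031]), (312, [0.005, 0.022, -0.048]), (320, [0.009, 0.024, -0.054])]
290 [(200, [0.003, -0.022, -0.059]), (207, [-0.001, -0.021, -0.053]), (215, [-0.142, -0.053, 0.151]), (305, [-0.141, 0.054, 0.15]), (312, [-0.003, 0.022, -0.05]), (320, [0.002, 0.023, -0.058])]
305 [(200, [0.016, -0.017, -0.085]), (207, [-0.007, -0.021, -0.054]), (215, [-0.162, -0.054, 0.151]), (305, [-0.162, 0.055, 0.151]), (312, [-0.01, 0.022, -0.051]), (320, [0.017, 0.017, -0.086])]
```

The fingertips measure about 22 mm *behind* the reported TCP at half opening. That agrees with the jaws closing above the bar (top 149 mm) at TCP z 0.155. The cameras get heights right in world coordinates, so I'll work from the measured tip offset and descend with force checks.

```bash
cat >> h.py <<'E'
def guarded(p,rot=None,vel=.1,step=.005,lim=6):
    p0=np.array(r.current_tool_pos()); p=np.array(p); n=max(1,int(np.ceil(np.linalg.norm(p-p0)/step)))
    f0=np.array(r.current_contact_force())
    for i in range(1,n+1):
        r.move_linear(p0+(p-p0)*i/n,vel=vel)
        f=np.linalg.norm(np.array(r.current_contact_force())-f0)
        if f>lim: print("contact",r.current_tool_pos(),f); return False
    return True
E
python3 - <<'E'
from h import *
r.move_linear([*D,.135],vel=.1); ok=guarded([*D,.115])
print(ok,np.round(r.current_tool_pos(),4),np.round(r.current_contact_force(),1))
if ok:
    r.set_gripper(0,30); print(r.current_opening(),r.current_finger_force(),np.round(r.current_contact_force(),1))
    if r.current_opening()>.08:
        q=np.array(r.current_q()); q[5]+=np.radians(36.6); r.set_joints(q)
        print("T",np.round(r.current_torque(),2),np.round(r.current_contact_force(),1),r.current_opening())
        r.set_gripper(.5); r.move_linear([*D,.20],vel=.15)
        r.move_linear([.488,.092,.25],rot=down(np.radians(-45.7)),vel=.2)
        im,W=wrist(); px=im["pixels"].astype(int).sum(2); z=W[...,2]
        m=(z>.143)&(np.hypot(W[...,0]-D[0],W[...,1]-D[1])<.025)
        print(cv2.minAreaRect(W[m][:,:2].astype(np.float32)))
        for v in (152,156,160): print(v, W[v,258:270,2].round(3))
        save(im,"w5.png",(190,90,360,215),4)
print(r.current_t())
E
```

```text
True [0.5234 0.1224 0.1147] [-0.6 -0.  -0.7]
0.14677457037203892 31.738977134227753 [-4.5  1.2  4.6]
T [ 0.21  0.86 -0.08] [-5.5  1.7  4.3] 0.14552435560097104
((0.5227581858634949, 0.12112918496131897), (0.035784266889095306, 0.012970777228474617), 46.99855041503906)
152 [0.151 0.15  0.15  0.151 0.151 0.151 0.151 0.153 0.152 0.15  0.151 0.151]
156 [0.126 0.124 0.124 0.124 0.148 0.149 0.152 0.153 0.149 0.126 0.125 0.124]
160 [0.091 0.089 0.09  0.089 0.13  0.131 0.131 0.132 0.131 0.089 0.091 0.09 ]
12.5833
```

View pics/w5.png

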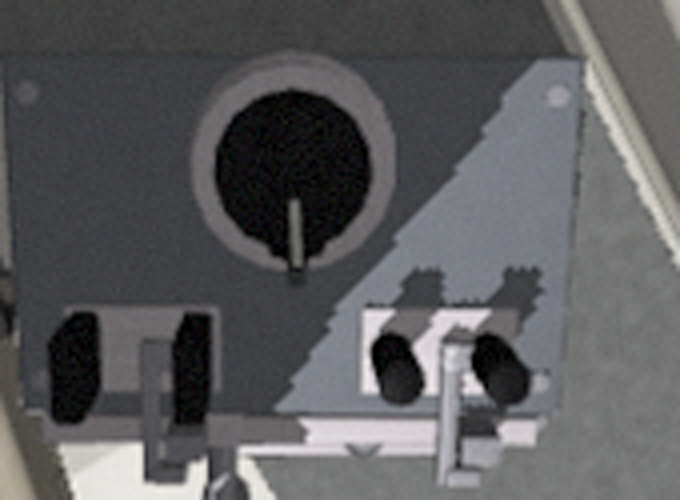

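The pointer line at (297,235) now runs onto the rib at (297,272), and the bar's angle of 227.0° matches the rib's 226.9°. On to the catches.

Run:
```python
from h import *
def squeeze(P):
    c=P+.0062*yh
    r.set_gripper(.7,30)
    r.move_linear([*c,.14],rot=down(np.radians(-45.7)),vel=.2)
    if not guarded([*c,.079],step=.015,vel=.1): return False
    r.set_gripper(.2,30); r.sleep(.15)
    o=r.current_opening(); print("open",o,o*85,"ff",r.current_finger_force(),np.round(r.current_contact_force(),1),np.round(np.dot(np.array(r.current_tool_pos())[:2]-c,yh),4),r.current_t())
    r.set_gripper(.7); r.move_linear([*c,.15],vel=.2); return True
print(squeeze(PEG)and squeeze(PLA))
r.move_linear([.478,.082,.25],vel=.25)
im,W=wrist(); z=W[...,2]
m=((z>.118)&(z<.129)).astype(np.uint8); k,l,st,c=cv2.connectedComponentsWithStats(m)
for i in range(1,k):
    if st[i,4]>60:
        P=W[l==i]; q=np.array(cv2.minAreaRect(P[:,:2].astype(np.float32))[0])-C; print(st[i,4],"box xy",(q@xh).round(4),(q@yh).round(4))
m=(z>.14)&(z<.16)&(np.hypot(W[...,0]-POST[0],W[...,1]-POST[1])<.025); print(cv2.minAreaRect(W[m][:,:2].astype(np.float32)),r.current_t())
```

```text
open 0.3135066342046964 26.64806390739919 ff 29.3230202794075 [-2.6  2.3  9.9] -0.0 15.55
open 0.3178563164065912 27.01778689456025 ff 31.275884807109833 [-2.9  2.3 10.6] -0.0001 19.1667
True
1029 box xy 0.0219 -0.0003
220 box xy -0.0286 0.0548
207 box xy -0.0287 0.0346
135 box xy -0.0291 -0.0269
134 box xy -0.0294 -0.043
((0.4305202066898346, 0.05989404767751694), (0.014372388832271099, 0.01472556684166193), 6.9444732666015625) 20.7333
```

Both catches are in: 28.1 and 28.2 mm over the outsides. Now the gate.

Run:
```python
from h import *
P0=np.array([.4305,.0600]); H=P0-.0905*yh+.035*xh; y0=np.radians(-45.7)
r.set_gripper(.6,60)
r.move_linear([*P0,.16],vel=.2)
if guarded([*P0,.099],step=.02):
    r.set_gripper(0,60); print("grip",r.current_opening()*85,r.current_finger_force(),np.round(r.current_contact_force(),1),r.current_t())
    if r.current_opening()>.1:
        for t in np.arange(1,12)*1.58/11:
            p=H+R.from_euler('z',t).as_matrix()[:2,:2]@(P0-H)
            r.move_linear([*p,.099],rot=down(y0+t),vel=.1)
            f=np.array(r.current_contact_force()); print(round(t,2),f.round(1),(r.current_opening()*85).__round__(1))
            if np.linalg.norm(f)>45: print("STOP");break
print(r.current_t(),np.round(r.current_tool_pos(),4))
im,W=wrist(); save(im,"w6.png",s=1.5)
```

```text
grip 14.386873120546154 58.248199224472046 [-6.7  5.2 11.1] 23.2917
0.14 [-7.6  4.2 11.1] 14.4
0.29 [-7.9  3.1 10.9] 14.3
0.43 [-7.4  4.  13.4] 14.4
0.57 [-7.8 -0.3 13.7] 14.6
0.72 [-7.4  1.4 11.6] 14.9
0.86 [-6.8  0.5 11. ] 14.5
1.01 [-6.1  0.6 10.3] 14.4
1.15 [-5.6  0.2 11.8] 14.3
1.29 [-5.1  0.7 12.3] 14.1
1.44 [-5.1  1.1 12.5] 14.6
1.58 [-4.2  2.8 12.9] 14.6
26.5 [ 0.479  -0.0685  0.0995]
```

View pics/w6.png

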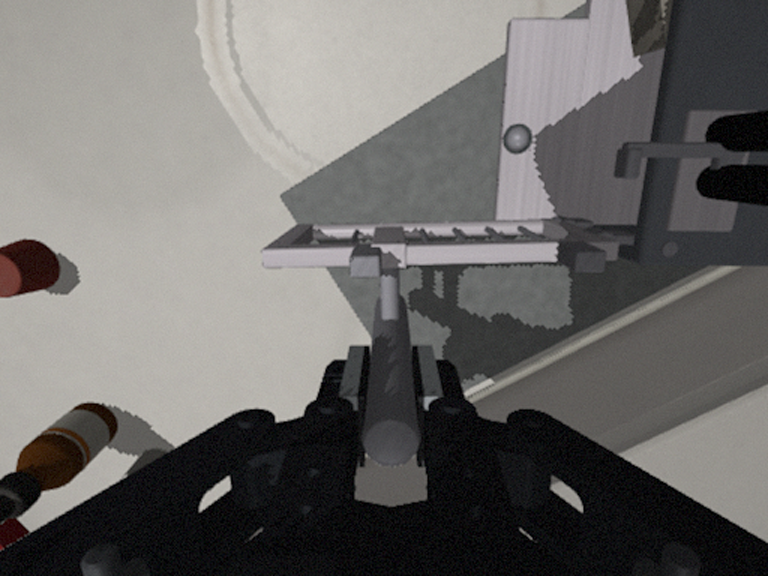

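The gate stands square to the box front at (400,245), the post is between the pads at (390,390), and the bung and dropper are undisturbed. Handing in.

```bash
python3 -c "
from cell import r
print(r.current_finger_force(),r.current_t()); print(r.hand_in())"
```

```text
60.41340172290802 26.55
the job is handed in; nothing more can be done
None
```

The job is handed in at 26.6 s: the dial is turned to the rib, the peg catch and then the plate catch are squeezed fully in, and the gate is swung to about 1.58 rad with the post still gripped. The first try at the dial closed above the bar, because the fingertips stood about 22 mm behind the reported TCP rather than 22 mm ahead; working from the measured offset fixed it.

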